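# Index the sample carousel and latch it

## Task

Turn the sample carousel until the place with the smallest jar stands at the index line in front of the latch, then lock the carousel there with the latch swung over and fully home in that place's notch. Turn it slowly and gently by the ribs, hub or rim of its tray, not by the jars, do not force it against the latch, and leave the things around it where they are.

Things in the scene. Friction and masses are not known exactly. Their poses are not given: they have to be found in the camera images.
- carousel: Fixed base: flat grey casting, 236 mm across; a tongue reaches 172 mm out from the axis and carries the latch bracket (cheeks 42 mm high, 140 to 162 mm from the axis). Origin on the turning axis at worktop level, z up. Latch and index line lie in the direction of its -y axis. It does not move.
- tray: Grey round tray, 208 mm across, free to turn on the vertical axis through its origin (plate underside, 28 mm above the worktop; plate top at 34 mm), no end stops. About 1 N at a rib turns it; pushed fast it coasts. Six wells every 60 degrees, 68 mm from the axis, with collars 4 mm high; small jar at the tray's -y, large jars 120 degrees to either side, the other three wells are empty.
- small_jar_well (a point): centre of the well of the small jar, on the tray's top face, 68 mm from the axis, 34 mm above the worktop.
- index_point (a point): the point of the fixed base, 68 mm from the axis in the direction of the latch, 34 mm above the worktop, where the centre of a well stands when that well is at the index line.
- latch (a joint): Steel latch on a level pivot 150 mm from the axis, 34 mm high. 0 rad: lying inwards, nose (9 mm wide) fully down in a notch, ring blocked both ways. About 0.24: nose riding on the ring. 1.65: swung back against its stop, as at the start. Pushed inwards past about 1.3 it falls by its weight, damped, onto the ring; it drops into a notch that passes slowly (under 20 mm/s at the ring).
- latch_ball (a point): Centre of the black ball knob, 16 mm across, on the latch. Swung back it is about 169 mm from the carousel's axis, 72 mm above the worktop, on the outer side of the bar, so it can be pushed inwards from outside; with the latch home it is 111 mm from the axis and 50 mm above the worktop.
- small_jar: the smallest jar, white with a white cap, 40 mm across and 48 mm high, held in its well of the tray; origin at its underside.
- large_jar_1: large jar, 47 mm across and 60 mm high, held in its well of the tray; origin at its underside.
- large_jar_2: large jar, 47 mm across and 60 mm high, held in its well of the tray; origin at its underside.
- glass_beaker: bystander: glass beaker, 60 mm across, 72 mm high, behind the carousel; origin at its underside.
- dropper_bottle: bystander: dropper bottle, 33 mm across, 100 mm high; origin at its underside.
- rubber_bung: bystander: rubber bung, 28 mm across, 25 mm high; origin at its underside.
- marker_blue: bystander: felt marker lying on the worktop, 128 mm long along its y axis, 17 mm high.
- rib (a point): Top edge, 85 mm from the axis and 60 mm above the worktop, of the upright rib 30 degrees counterclockwise (from above) of the empty well. Such a radial rib, 5 mm thick, from 17 to 100 mm from the axis, stands midway between all neighbouring wells; these are what one pushes. The hub is 42 mm across and 79 mm high above the worktop.
- empty_well (a point): Centre of the empty well opposite the small jar, 68 mm from the axis, on the tray's top face, 34 mm above the worktop. The ribs either side of it leave 60 degrees of free space.
- latch_home (a point): Fixed point 114 mm from the axis, 28 mm above the worktop, where the latch's nose meets the top of the aluminium index ring (242 mm across), which turns with the tray and has an 11 mm wide notch for every well. The tray lifts off and is put back by hand, so the notches lie up to 6 degrees to either side of their wells: feel for where the latch drops in.

How it is judged:
At the end, for the whole second after the job is handed in: The latch is fully home in a notch (latch joint below 0.06 rad), the well of the smallest jar is within 10 mm of the index point, and the tray is at rest (value of joint latch below 0.06 rad and horizontal distance between small_jar_well and index_point below 0.01 m and angular speed of tray below 0.05 rad/s); the robot touches nothing.
It fails at once if the tray or the latch is pushed with more than 20 N (contact force between any of the fingers, the arm and carousel above 20 N).
It fails at once if the tray is pressed on against the closed latch with more than 8 N (value of joint latch below 0.06 rad and contact force between the fingers and carousel above 8 N).
It fails at once if a jar is pushed with more than 2 N (contact force between the fingers and small_jar above 2 N or contact force between the fingers and large_jar_1 above 2 N or contact force between the fingers and large_jar_2 above 2 N).
It fails at once if the tray spins faster than 3 rad/s (angular speed of tray above 3 rad/s).
It fails at once if a bystander is moved more than 15 mm (distance of any of glass_beaker, dropper_bottle, rubber_bung, marker_blue from where it was at the start of the episode above 0.015 m).
It also fails if it takes over 67 s, if anything falls off the work surface, if the arm or the gripper's body presses on something with over 40 N, if the wrist force passes 120 N, or if a joint passes its speed limit or range.

## Robot

A 6-joint arm with a two-finger parallel gripper is mounted at the origin on a cart in front of the work surface, level with it; the furniture and walls round the work are solid. World frame = base frame: x ahead of the robot, y to its left, z up, the work surface at z = 0. Lengths are in m, angles in rad, forces in N, time in s.
With the tool pointing down it reaches from about 0.375 to 0.975 m from the base axis. Payload 3.8 kg.
Tool frame: the origin (TCP) lies midway between the tips of the shut fingers; the grasp point (between the pads) lies 19 mm behind it (r.grip_point_offset is the distance from the TCP to the grasp point, in m); z points along the fingers, y is the line along which they close (so a half turn about z gives the same grasp; the last joint's range is limited). The gripper opens to 88 mm and grips with 3 to 60 N. Pads are 18 mm wide; open, the fingers measure 123 mm over their backs; the gripper's body (75 mm by 187 mm) begins 45 mm behind the grasp point.
Start: joints at [-1.242, 0.264, 1.604, -0, 1.274, -0.037], TCP at [0.241, -0.63, 0.239] pointing down, gripper open.
Joint ranges: [-2.63, 2.63], [-0.94, 2.18], [0.31, 2.57], [-1.31, 4.45], [0, 2.66], [-2.55, 2.55]. Speed limits (rad/s): [2.57, 2.57, 3.14, 3.14, 3.14, 3.14].

## Interface

Orientations are given as a unit quaternion [x, y, z, w].
In Python, from station import r gives the robot as it stands.
- The arm moves only by the tool carry_out, never from a script. Its argument "deltas" is a list of rows, each a list of 6 numbers: the shift along the tool's x, y, z in m, then the turn, a rotation vector about the tool's x, y, z in rad. A call has exactly 10 rows; each row is the pose to reach, as a shift and turn from the pose commanded when the call began, along the tool's axes at that moment; what a row does not reach only later rows make up. A row lasts 1/12 s, in which the tool goes at most 41.7 mm and 7.16 degrees, less where a joint would pass 70% of its speed; a pose out of reach is approached as far as the arm can. A call with a gripper value outside its range is refused whole. "hand" is the finger opening in m, from 0 to 0.0881, set as the call begins (left out, the last holds). The fingers move at their own pace and stop on an object; "squeeze" is the grip in N (left out, the last holds). Time passes only in rows, so rows that repeat a pose let the fingers close, or fill a call up. It gives the time, the measured TCP pose, the force, the opening and the grip force at its end, in the units of the state.
- r.read_state(): the state, without advancing time (a new reading comes with each control period).
- r.get_image(name): name is "scene" or "top" or "wrist"; returns a dict with "pixels" (420x560x3 uint8, red, green, blue), "intrinsics" (3x3 intrinsics, pixels), "cam_to_world" (4x4, takes a point from camera to world coordinates). Camera axes: x right, y down, z forward; pixel columns grow to the right and rows downward; lengths in m; the calibration is good to about 2 mm. A picture is of the moment at which its call begins. There is no depth.
- r.sign_off(): hands the job in; it is judged then, once.
The state is a dict: "time": time; "joint_pos": joint angles; "dq": joint speeds; "effort": joint torques, N m; "tcp_pos": TCP position; "tcp_rot": TCP orientation; "ft_force": force on the tool from outside, world axes, zero at the start; "ft_torque": the same for the moment, N m; "gripper_width": finger opening in m; "finger_force": force on a finger pad.
Only numpy, scipy, OpenCV 4.12 (cv2) and the standard library are available. Lean on these libraries where they do the work, as an engineer would, in place of code of your own. Each camera call takes 0.05 s, during which the arm holds its last target. There are 200 camera calls.

## Working session

There is one attempt and no reset: what is moved stays moved. The work goes in short steps, Python scripts to look and compute and a tool call to move; the robot and the scene stay as the last step left them, time stands still between calls to the robot, and variables do not carry over. Pictures are saved under pics/ and viewed, at most 10 in all, crops included, and the job is handed in when it is done.

Besides the shell and the picture viewer there is one more tool, called after "Request:" as name(argument=value, ...), one argument or row to a line, values as JSON. carry_out: Moves the arm, as the interface text tells. Its arguments: {"type":"object","properties":{"deltas":{"type":"array"},"hand":{"type":"number"},"squeeze":{"type":"number"}},"required":["deltas"]}

```bash
mkdir -p pics; python3 - <<'E'
from station import r
import cv2,numpy as np,json
for n in("top","scene"):
    d=r.get_image(n); cv2.imwrite(f"pics/{n}0.png",d["pixels"][:,:,::-1]); print(n,np.round(d["intrinsics"],1).tolist(),np.round(d["cam_to_world"],3).tolist())
s=r.read_state();print(s["time"],s["tcp_pos"],s["tcp_rot"],s["ft_force"])
E
```

```text
top [[389.0, 0.0, 274.2], [0.0, 389.0, 203.9], [0.0, 0.0, 1.0]] [[-0.037, -0.973, 0.226, 0.37], [-0.999, 0.037, -0.004, -0.032], [-0.005, -0.226, -0.974, 1.24], [0.0, 0.0, 0.0, 1.0]]
scene [[487.8, 0.0, 280.8], [0.0, 487.8, 207.0], [0.0, 0.0, 1.0]] [[0.885, -0.194, 0.423, 0.131], [-0.466, -0.367, 0.805, -1.033], [-0.001, -0.91, -0.415, 0.566], [0.0, 0.0, 0.0, 1.0]]
0.1 [ 0.24121911 -0.62973756  0.23749428] [ 9.83319925e-01  1.81881521e-01 -1.52748569e-04 -1.00724114e-03] [ 0.64412213 -0.33296804  0.39407647]
```

View pics/top0.png

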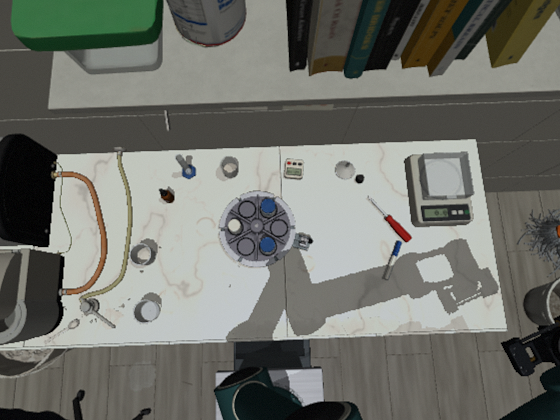

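View pics/scene0.png

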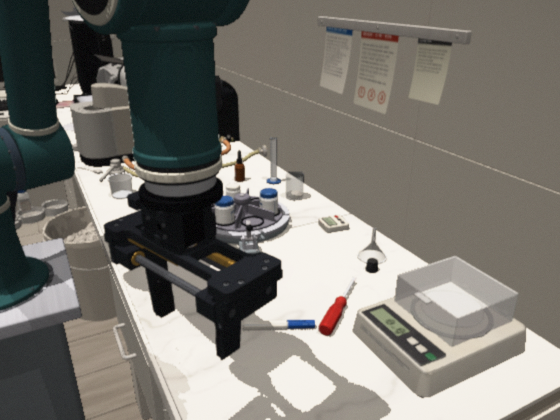

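The top view shows the hub near (257,228), the latch on the right at about (303,241), and the white jar on the left at about (235,227). I'll enlarge it for precise pixels.

```bash
cat > h.py <<'E'
from station import r
import cv2,numpy as np
from scipy.spatial.transform import Rotation as R
def ray(d,u,v,z):
    T=d["cam_to_world"];k=np.linalg.inv(d["intrinsics"])@[u,v,1];w=T[:3,:3]@k;o=T[:3,3]
    return o+w*(z-o[2])/w[2]
def proj(d,p):
    T=d["cam_to_world"];c=T[:3,:3].T@(np.array(p)-T[:3,3]);q=d["intrinsics"]@c;return q[:2]/q[2]
E
python3 - <<'E'
from h import *
d=r.get_image("top");p=d["pixels"][180:280,205:325,::-1]
cv2.imwrite("pics/c1.png",cv2.resize(p,None,fx=6,fy=6,interpolation=cv2.INTER_CUBIC))
print(ray(d,257,228,.079),ray(d,257,228,.034),ray(d,303,241,.07),ray(d,235,227,.08))
E
```

```text
[0.56660143 0.01757708 0.079     ] [0.57422795 0.01951639 0.034     ] [ 0.52312866 -0.11975751  0.07      ] [0.57201931 0.08386736 0.08      ]
```

View pics/c1.png

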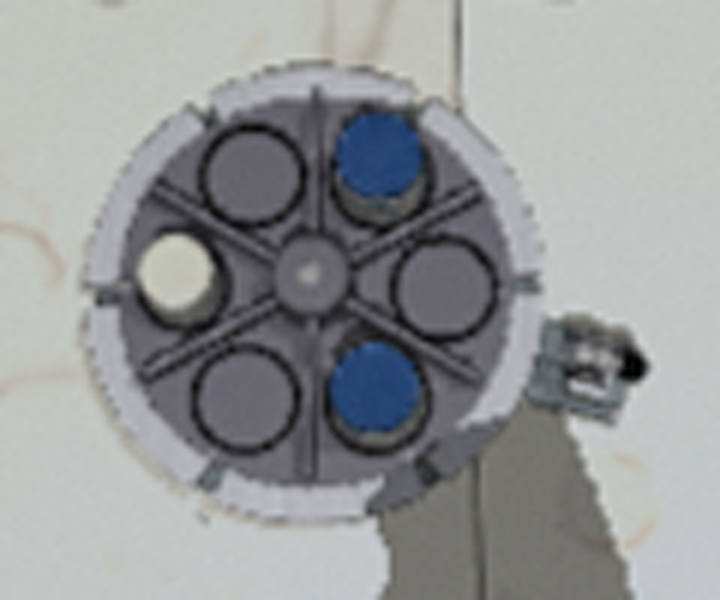

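The crop clearly shows six dark notches in the ring: (108,297), (212,115), (410,112), (525,283), (428,468), (210,475). The empty wells are at (252,175), (445,288) and (245,400), and the latch ball is at (632,362).

```bash
python3 - <<'E'
from h import *
d=r.get_image("top")
f=lambda u,v,z:ray(d,205+(u+.5)/6-.5,180+(v+.5)/6-.5,z)[:2]
N=[f(*q,.028) for q in[(108,297),(212,115),(410,112),(525,283),(428,468),(210,475)]]
W=[f(*q,.034) for q in[(252,175),(445,288),(245,400)]]
hub=f(311,272,.079);J=f(176,272,.082);B=f(632,362,.072)
c1=(N[0]+N[3])/2;c2=(N[1]+N[4])/2;c3=(N[2]+N[5])/2
print(hub,c1,c2,c3)
c=(hub+c1+c2+c3)/4
an=lambda p:(round(np.degrees(np.arctan2(*(p-c)[::-1])),1),round(np.linalg.norm(p-c),4))
print(c,[an(p) for p in N],[an(p) for p in W],an(J),an(B))
br=[f(*q,.042) for q in[(548,320),(632,335),(530,402),(620,425)]];print([an(b) for b in br])
for e in([(318,95),(318,225)],[(160,185),(275,250)],[(145,370),(275,298)],[(305,470),(315,330)],[(475,375),(350,305)],[(470,190),(355,265)]):print(an(f(*e[0],.06)),an(f(*e[1],.06)))
s=r.read_state();print(s["tcp_pos"],R.from_quat(s["tcp_rot"]).as_matrix().round(4).tolist())
E
```

```text
[0.57610797 0.01908334] [0.57547051 0.01868895] [0.57628629 0.01784971] [0.57540209 0.02121196]
[0.57581672 0.01920849] [(np.float64(89.9), np.float64(0.1091)), (np.float64(28.7), np.float64(0.11)), (np.float64(-29.5), np.float64(0.108)), (np.float64(-90.4), np.float64(0.1101)), (np.float64(-149.9), np.float64(0.1105)), (np.float64(149.0), np.float64(0.1108))] [(np.float64(27.2), np.float64(0.0692)), (np.float64(-92.4), np.float64(0.068)), (np.float64(146.7), np.float64(0.0689))] (np.float64(88.0), np.float64(0.0677)) (np.float64(-107.5), np.float64(0.1676))
[(np.float64(-100.8), np.float64(0.1226)), (np.float64(-101.2), np.float64(0.1666)), (np.float64(-120.8), np.float64(0.127)), (np.float64(-117.0), np.float64(0.1734))]
(np.float64(-3.2), np.float64(0.0973)) (np.float64(-7.2), np.float64(0.0283))
(np.float64(56.0), np.float64(0.0935)) (np.float64(50.0), np.float64(0.0246))
(np.float64(116.8), np.float64(0.0967)) (np.float64(115.1), np.float64(0.0215))
(np.float64(176.2), np.float64(0.0973)) (np.float64(-178.9), np.float64(0.0264))
(np.float64(-122.9), np.float64(0.0965)) (np.float64(-127.1), np.float64(0.0235))
(np.float64(-62.2), np.float64(0.0933)) (np.float64(-73.6), np.float64(0.0229))
[ 0.24128831 -0.62994762  0.23788775] [[0.9339, 0.3576, -0.0005], [0.3576, -0.9339, 0.0013], [0.0, -0.0014, -1.0]]
```

Request:
carry_out(
  deltas=[
    [0.02, -0.016, 0, 0, 0, 0.03],
    [0.046, -0.038, 0, 0, 0, 0.07],
    [0.073, -0.06, 0, 0, 0, 0.11],
    [0.1, -0.082, 0, 0, 0, 0.15],
    [0.127, -0.105, 0, 0, 0, 0.19],
    [0.154, -0.127, 0, 0, 0, 0.23],
    [0.181, -0.149, 0, 0, 0, 0.27],
    [0.208, -0.171, 0, 0, 0, 0.31],
    [0.234, -0.193, 0, 0, 0, 0.34],
    [0.259, -0.2135, 0, 0, 0, 0.365],
  ],
  hand=0,
  squeeze=5,
)

```text
time: 1.03
tcp_pos: [0.4074, -0.3365, 0.2386]
tcp_rot: [1.0, -0.0, 0.0, -0.0]
ft_force: [0.8, -0.2, 0.2]
gripper_width: 0.0238
finger_force: 0.0
```

Request:
carry_out(
  deltas=[
    [0.02, -0.035, 0.005, 0, 0, 0],
    [0.038, -0.067, 0.015, 0, 0, 0],
    [0.056, -0.099, 0.03, 0, 0, 0],
    [0.074, -0.131, 0.045, 0, 0, 0],
    [0.092, -0.163, 0.055, 0, 0, 0],
    [0.11, -0.195, 0.065, 0, 0, 0],
    [0.128, -0.227, 0.07, 0, 0, 0],
    [0.146, -0.257, 0.075, 0, 0, 0],
    [0.158, -0.28, 0.08, 0, 0, 0],
    [0.165, -0.292, 0.08, 0, 0, 0],
  ],
)

```text
time: 1.87
tcp_pos: [0.5719, -0.0433, 0.1574]
tcp_rot: [1.0, 0.002, -0.001, -0.0]
ft_force: [-0.9, -0.5, -0.8]
gripper_width: 0.0001
finger_force: 0.0
```

```bash
python3 - <<'E'
from h import *
s=r.read_state();print(s["time"],s["tcp_pos"],s["ft_force"],s["gripper_width"],R.from_quat(s["tcp_rot"]).as_matrix().round(3).tolist())
d=r.get_image("wrist");cv2.imwrite("pics/w1.png",d["pixels"][:,:,::-1])
C=np.array([.576,.019]);t0=s["tcp_pos"]
for z in [(-108,.169,.072),(-108,.114,.028),(-92.6,.068,.034),(-62.6,.085,.06)]:
    a=np.radians(z[0]);print(z,proj(d,[C[0]+z[1]*np.cos(a),C[1]+z[1]*np.sin(a),z[2]]).round())
p0=None
for th in list(range(-62,89,15))+[92]:
    a=np.radians(th);u=np.array([np.cos(a),np.sin(a)]);n=np.array([-u[1],u[0]])
    h=9*abs(n[0])+17.5*abs(n[1])+2.5
    p=C+.065*u-n*h/1000
    print(th,p.round(4))
E
```

```text
1.8667 [ 0.57191743 -0.04329186  0.157404  ] [-0.93242855 -0.5390546  -0.80092212] 0.000143643837634917 [[1.0, 0.003, -0.002], [0.003, -1.0, 0.001], [-0.002, -0.001, -1.0]]
(-108, 0.169, 0.072) [405. 271.]
(-108, 0.114, 0.028) [332. 230.]
(-92.6, 0.068, 0.034) [288. 198.]
(-62.6, 0.085, 0.06) [299. 153.]
-62 [ 0.59   -0.0472]
-47 [ 0.605  -0.0429]
-32 [ 0.6194 -0.0342]
-17 [ 0.6318 -0.0209]
-2 [ 0.6403 -0.0036]
13 [0.6442 0.0126]
28 [0.6438 0.0299]
43 [0.6382 0.0477]
58 [0.6269 0.0638]
73 [0.6105 0.0764]
88 [0.5904 0.0835]
92 [0.5858 0.0844]
```

View pics/w1.png

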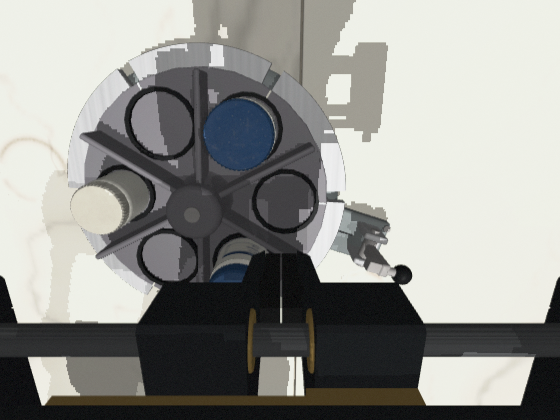

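Request:
carry_out(
  deltas=[
    [0, 0, 0.01, 0, 0, 0],
    [0, 0, 0.025, 0, 0, 0],
    [0, 0, 0.04, 0, 0, 0],
    [0, 0, 0.055, 0, 0, 0],
    [0, 0, 0.07, 0, 0, 0],
    [0, 0, 0.083, 0, 0, 0],
    [0, 0, 0.095, 0, 0, 0],
    [0, 0, 0.104, 0, 0, 0],
    [0, 0, 0.109, 0, 0, 0],
    [0, 0, 0.111, 0, 0, 0],
  ],
)

```text
time: 2.75
tcp_pos: [0.571, -0.0465, 0.0467]
tcp_rot: [1.0, 0.0, -0.001, -0.0]
ft_force: [0.2, 1.0, -0.3]
gripper_width: 0.0001
finger_force: 0.0
```

Request:
carry_out(
  deltas=[
    [0.002, 0, 0, 0, 0, 0],
    [0.005, 0, 0, 0, 0, 0],
    [0.008, 0.001, 0, 0, 0, 0],
    [0.011, 0.001, 0, 0, 0, 0],
    [0.013, 0.001, 0, 0, 0, 0],
    [0.015, 0.001, 0, 0, 0, 0],
    [0.017, 0.001, 0, 0, 0, 0],
    [0.019, 0.001, 0, 0, 0, 0],
    [0.021, 0.001, 0, 0, 0, 0],
    [0.023, 0, 0, 0, 0, 0],
  ],
)

```text
time: 3.58
tcp_pos: [0.5944, -0.0462, 0.0474]
tcp_rot: [1.0, 0.0, -0.0, -0.0]
ft_force: [-1.5, -0.0, 0.1]
gripper_width: 0.001
finger_force: 0.4
```

Request:
carry_out(
  deltas=[
    [0.002, -0.001, 0, 0, 0, 0],
    [0.005, -0.002, 0, 0, 0, 0],
    [0.008, -0.003, 0, 0, 0, 0],
    [0.011, -0.004, 0, 0, 0, 0],
    [0.014, -0.006, 0, 0, 0, 0],
    [0.017, -0.008, 0, 0, 0, 0],
    [0.02, -0.01, 0, 0, 0, 0],
    [0.023, -0.012, 0, 0, 0, 0],
    [0.026, -0.014, 0, 0, 0, 0],
    [0.029, -0.016, 0, 0, 0, 0],
  ],
)

```text
time: 4.42
tcp_pos: [0.624, -0.0299, 0.0477]
tcp_rot: [1.0, 0.0, 0.0, 0.0]
ft_force: [-1.3, -1.2, -0.4]
gripper_width: 0.0006
finger_force: 0.4
```

Request:
carry_out(
  deltas=[
    [0.003, -0.003, 0, 0, 0, 0],
    [0.005, -0.006, 0, 0, 0, 0],
    [0.008, -0.009, 0, 0, 0, 0],
    [0.01, -0.012, 0, 0, 0, 0],
    [0.012, -0.015, 0, 0, 0, 0],
    [0.014, -0.019, 0, 0, 0, 0],
    [0.015, -0.022, 0, 0, 0, 0],
    [0.016, -0.026, 0, 0, 0, 0],
    [0.017, -0.029, 0, 0, 0, 0],
    [0.018, -0.032, 0, 0, 0, 0],
  ],
)

```text
time: 5.25
tcp_pos: [0.6418, 0.0022, 0.0477]
tcp_rot: [1.0, 0.0, 0.0, 0.0]
ft_force: [-0.5, -0.6, 0.9]
gripper_width: 0.0004
finger_force: 0.4
```

```bash
python3 - <<'E'
from h import *
s=r.read_state();print(s["time"],s["tcp_pos"],s["ft_force"])
d=r.get_image("top");p=d["pixels"][180:280,205:325,::-1]
cv2.imwrite("pics/c2.png",cv2.resize(p,None,fx=6,fy=6,interpolation=cv2.INTER_CUBIC))
E
```

```text
5.25 [0.64175249 0.0022418  0.04774395] [-0.50640275 -0.55644119  0.92995048]
```

View pics/c2.png

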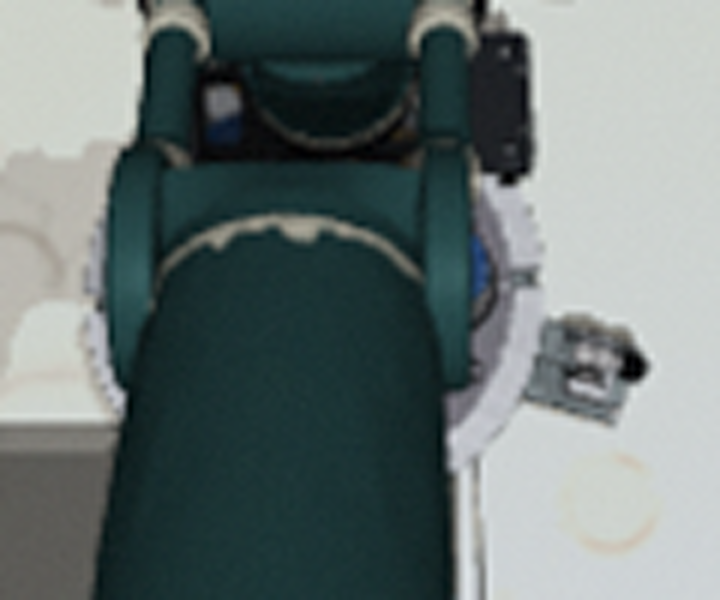

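The notch at (525,278) shows the tray has turned about 60°, with the finger moving as planned, so I'll continue.

Request:
carry_out(
  deltas=[
    [0.001, -0.003, 0, 0, 0, 0],
    [0.002, -0.007, 0, 0, 0, 0],
    [0.002, -0.01, 0, 0, 0, 0],
    [0.003, -0.014, 0, 0, 0, 0],
    [0.003, -0.017, 0, 0, 0, 0],
    [0.003, -0.02, 0, 0, 0, 0],
    [0.003, -0.024, 0, 0, 0, 0],
    [0.002, -0.028, 0, 0, 0, 0],
    [0.002, -0.031, 0, 0, 0, 0],
    [0.001, -0.034, 0, 0, 0, 0],
  ],
)

```text
time: 6.13
tcp_pos: [0.6427, 0.0363, 0.0478]
tcp_rot: [1.0, 0.0, 0.0, 0.0]
ft_force: [-0.1, -1.5, -0.7]
gripper_width: 0.0007
finger_force: 0.4
```

Request:
carry_out(
  deltas=[
    [-0.001, -0.003, 0, 0, 0, 0],
    [-0.002, -0.006, 0, 0, 0, 0],
    [-0.003, -0.009, 0, 0, 0, 0],
    [-0.005, -0.012, 0, 0, 0, 0],
    [-0.006, -0.015, 0, 0, 0, 0],
    [-0.008, -0.018, 0, 0, 0, 0],
    [-0.01, -0.02, 0, 0, 0, 0],
    [-0.012, -0.023, 0, 0, 0, 0],
    [-0.014, -0.025, 0, 0, 0, 0],
    [-0.016, -0.027, 0, 0, 0, 0],
  ],
)

```text
time: 6.97
tcp_pos: [0.6264, 0.0631, 0.0477]
tcp_rot: [1.0, 0.0, 0.0, -0.0]
ft_force: [-0.1, -0.9, 0.3]
gripper_width: 0.0004
finger_force: 0.4
```

Request:
carry_out(
  deltas=[
    [-0.002, -0.002, 0, 0, 0, 0],
    [-0.004, -0.004, 0, 0, 0, 0],
    [-0.006, -0.006, 0, 0, 0, 0],
    [-0.008, -0.008, 0, 0, 0, 0],
    [-0.01, -0.009, 0, 0, 0, 0],
    [-0.012, -0.011, 0, 0, 0, 0],
    [-0.014, -0.012, 0, 0, 0, 0],
    [-0.016, -0.013, 0, 0, 0, 0],
    [-0.017, -0.0135, 0, 0, 0, 0],
    [-0.018, -0.014, 0, 0, 0, 0],
  ],
)

```text
time: 7.8
tcp_pos: [0.6085, 0.0769, 0.0477]
tcp_rot: [1.0, 0.0, 0.0, -0.0]
ft_force: [-0.0, -1.1, -0.2]
gripper_width: 0.0005
finger_force: 0.4
```

```bash
python3 - <<'E'
from h import *
s=r.read_state();print(s["time"],s["tcp_pos"],s["ft_force"])
d=r.get_image("top");p=d["pixels"][180:280,205:325,::-1]
w=r.get_image("wrist")["pixels"][:,:,::-1]
cv2.imwrite("pics/c3.png",np.hstack([cv2.resize(p,None,fx=4,fy=4,interpolation=cv2.INTER_CUBIC)[:315],cv2.resize(w,(320,240))[:0].reshape(0,320,3) if 0 else np.vstack([cv2.resize(w,(320,240)),np.zeros((75,320,3),np.uint8)])]))
E
```

```text
7.8 [0.60846369 0.07689464 0.04771558] [-0.00695258 -1.11634226 -0.18229195]
```

View pics/c3.png

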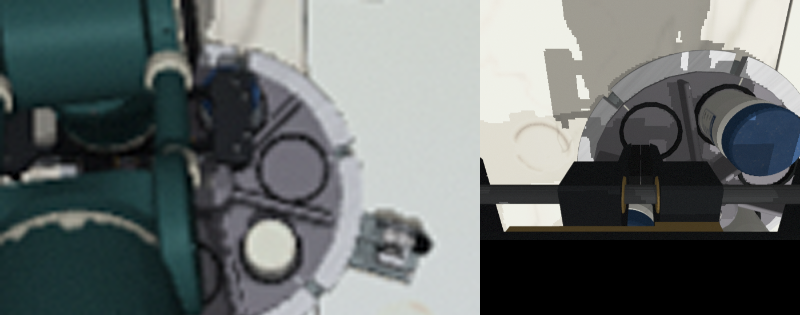

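The 4x crop shows ring notches at (342,150) and (313,288); the latter belongs to the white jar at (270,245).

```bash
python3 - <<'E'
from h import *
d=r.get_image("top");c=np.array([.576,.019])
for u,v in[(342,150),(313,288)]:
    p=ray(d,205+(u+.5)/4-.5,180+(v+.5)/4-.5,.028)[:2]-c;print(np.degrees(np.arctan2(p[1],p[0])),np.linalg.norm(p))
# crop of latch at original scale for bracket direction
p=d["pixels"][215:270,275:325,::-1];cv2.imwrite("pics/c4.png",cv2.resize(p,None,fx=12,fy=10.9,interpolation=cv2.INTER_CUBIC)[:600])
E
```

```text
-74.01214738011053 0.10943787585585707
-135.19526477273126 0.11011600778182913
```

Request:
carry_out(
  deltas=[
    [-0.002, -0.001, 0, 0, 0, 0],
    [-0.004, -0.0018, 0, 0, 0, 0],
    [-0.006, -0.0026, 0, 0, 0, 0],
    [-0.008, -0.0034, 0, 0, 0, 0],
    [-0.01, -0.0042, 0, 0, 0, 0],
    [-0.012, -0.005, 0, 0, 0, 0],
    [-0.014, -0.0056, 0, 0, 0, 0],
    [-0.0155, -0.006, 0, 0, 0, 0],
    [-0.0165, -0.0064, 0, 0, 0, 0],
    [-0.017, -0.0066, 0, 0, 0, 0],
  ],
)

```text
time: 8.78
tcp_pos: [0.5914, 0.0835, 0.0477]
tcp_rot: [1.0, 0.0, -0.0, -0.0]
ft_force: [0.2, -0.9, -0.0]
gripper_width: 0.0007
finger_force: 0.3
```

Request:
carry_out(
  deltas=[
    [0.003, 0, 0, 0, 0, 0],
    [0.006, 0, 0, 0, 0, 0],
    [0.006, 0, -0.01, 0, 0, 0],
    [0.006, 0, -0.025, 0, 0, 0],
    [0.006, 0, -0.04, 0, 0, 0],
    [0.006, 0, -0.055, 0, 0, 0],
    [0.006, 0, -0.07, 0, 0, 0],
    [0.006, 0, -0.085, 0, 0, 0],
    [0.006, 0, -0.097, 0, 0, 0],
    [0.006, 0, -0.1, 0, 0, 0],
  ],
)

```text
time: 9.62
tcp_pos: [0.5995, 0.0836, 0.1511]
tcp_rot: [1.0, 0.0, 0.002, -0.0]
ft_force: [0.6, 0.2, 1.1]
gripper_width: 0.0004
finger_force: 0.0
```

Request:
carry_out(
  deltas=[
    [-0.006, 0.02, 0, 0, 0, 0],
    [-0.014, 0.048, 0, 0, 0, 0],
    [-0.023, 0.076, 0, 0, 0, 0],
    [-0.032, 0.104, 0, 0, 0, 0],
    [-0.041, 0.132, 0, 0, 0, 0],
    [-0.05, 0.16, 0, 0, 0, 0],
    [-0.059, 0.188, 0, 0, 0, 0],
    [-0.068, 0.216, 0, 0, 0, 0],
    [-0.077, 0.244, 0, 0, 0, 0],
    [-0.086, 0.262, 0, 0, 0, 0],
  ],
)

```text
time: 10.45
tcp_pos: [0.511, -0.1808, 0.1475]
tcp_rot: [1.0, -0.0, -0.0, 0.0]
ft_force: [0.1, -0.0, 0.1]
gripper_width: 0.0002
finger_force: 0.0
```

```bash
python3 - <<'E'
from h import *
s=r.read_state();print(s["time"],s["tcp_pos"],s["ft_force"])
d=r.get_image("top");p=d["pixels"][180:280,205:325,::-1]
w=r.get_image("wrist")["pixels"][:,:,::-1]
cv2.imwrite("pics/c5.png",np.hstack([cv2.resize(p,None,fx=4,fy=4,interpolation=cv2.INTER_CUBIC),np.vstack([cv2.resize(w,(320,240)),np.zeros((160,320,3),np.uint8)])]))
E
```

```text
10.45 [ 0.51101667 -0.18077622  0.14747923] [ 0.13311385 -0.03109475  0.13853295]
```

View pics/c5.png

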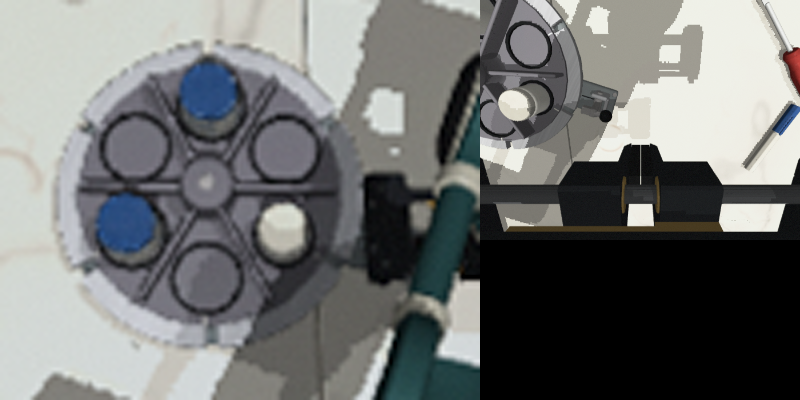

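```bash
python3 - <<'E'
from h import *
d=r.get_image("top");c=np.array([.576,.019])
for u,v in[(210,332),(85,268),(88,127),(330,120)]:
    p=ray(d,205+(u+.5)/4-.5,180+(v+.5)/4-.5,.028)[:2]-c;print(np.degrees(np.arctan2(p[1],p[0]))%60,np.linalg.norm(p))
d=r.get_image("wrist");im=d["pixels"]
m=np.zeros(im.shape[:2],np.uint8);m[185:217,205:235]=(im[185:217,205:235].max(2)<45)
ys,xs=np.nonzero(m);print(xs.mean(),ys.mean(),len(xs));print(ray(d,xs.mean(),ys.mean(),.072), c+.169*np.array([np.cos(np.radians(-108)),np.sin(np.radians(-108))]))
E
```

```text
58.24111684654781 0.10907201980277831
59.317833369947294 0.11405789728238747
59.52268953836946 0.11141722031309131
59.52875685982515 0.11123648712665325
224.29722222222222 204.86666666666667 360
[ 0.5210229  -0.13922977  0.072     ] [ 0.52377613 -0.14172855]
```

Request:
carry_out(
  deltas=[
    [0, 0, 0.01, 0, 0, 0],
    [0, 0, 0.02, 0, 0, 0],
    [0, 0, 0.032, 0, 0, 0],
    [0, 0, 0.044, 0, 0, 0],
    [0, 0, 0.056, 0, 0, 0],
    [0, 0, 0.066, 0, 0, 0],
    [0, 0, 0.076, 0, 0, 0],
    [0, 0, 0.083, 0, 0, 0],
    [0, 0, 0.087, 0, 0, 0],
    [0, 0, 0.087, 0, 0, 0],
  ],
)

```text
time: 11.48
tcp_pos: [0.5111, -0.1784, 0.0595]
tcp_rot: [1.0, 0.0, -0.001, -0.0]
ft_force: [0.4, 0.7, -0.5]
gripper_width: 0.0005
finger_force: 0.0
```

Request:
carry_out(
  deltas=[
    [0.004, -0.004, 0, 0, 0, 0],
    [0.008, -0.008, 0, 0, 0, 0],
    [0.009, -0.012, 0, 0, 0, 0],
    [0.01, -0.016, 0, 0, 0, 0],
    [0.011, -0.02, 0, 0, 0, 0],
    [0.012, -0.024, 0, 0, 0, 0],
    [0.013, -0.028, 0, 0, 0, 0],
    [0.014, -0.032, 0, 0, 0, 0],
    [0.015, -0.036, 0, 0, 0, 0],
    [0.016, -0.038, 0, 0, 0, 0],
  ],
)

```text
time: 12.32
tcp_pos: [0.5277, -0.1399, 0.0606]
tcp_rot: [1.0, 0.001, -0.0, -0.0]
ft_force: [0.8, -0.0, -0.5]
gripper_width: 0.0006
finger_force: 0.0
```

```bash
python3 - <<'E'
from h import *
w=r.get_image("wrist")["pixels"][:,:,::-1]
s=r.get_image("scene")["pixels"][:,:,::-1]
cv2.imwrite("pics/c6.png",np.hstack([cv2.resize(w,(400,300)),cv2.resize(s[160:265,200:340],(400,300),interpolation=cv2.INTER_CUBIC)]))
E
```

```text
(no output)
```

View pics/c6.png

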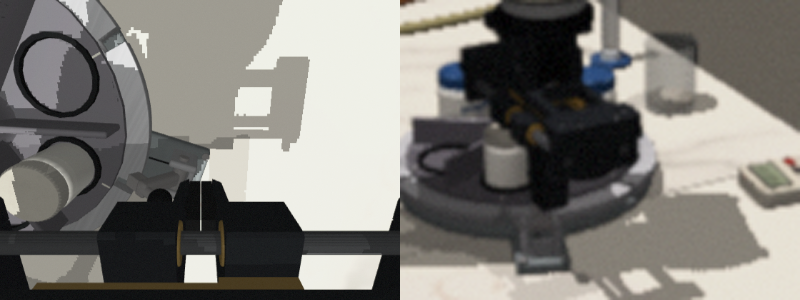

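Request:
carry_out(
  deltas=[
    [-0.002, 0.006, 0, 0, 0, 0],
    [-0.004, 0.014, 0, 0, 0, 0],
    [-0.006, 0.02, 0, 0, 0, 0],
    [-0.006, 0.02, -0.01, 0, 0, 0],
    [-0.006, 0.02, -0.025, 0, 0, 0],
    [-0.006, 0.02, -0.04, 0, 0, 0],
    [-0.006, 0.02, -0.055, 0, 0, 0],
    [-0.006, 0.02, -0.07, 0, 0, 0],
    [-0.006, 0.02, -0.085, 0, 0, 0],
    [-0.006, 0.02, -0.09, 0, 0, 0],
  ],
)

```text
time: 13.25
tcp_pos: [0.5233, -0.1616, 0.1541]
tcp_rot: [1.0, 0.0, 0.002, 0.001]
ft_force: [0.4, -0.5, 0.5]
gripper_width: 0.0006
finger_force: 0.0
```

Request:
carry_out(
  deltas=[
    [0.008, -0.024, 0, 0, 0, 0],
    [0.016, -0.048, 0, 0, 0, 0],
    [0.025, -0.074, 0, 0, 0, 0],
    [0.034, -0.101, 0, 0, 0, 0],
    [0.043, -0.128, 0, 0, 0, 0],
    [0.052, -0.155, 0, 0, 0, 0],
    [0.061, -0.182, 0, 0, 0, 0],
    [0.07, -0.208, 0, 0, 0, 0],
    [0.077, -0.232, 0, 0, 0, 0],
    [0.08, -0.243, 0, 0, 0, 0],
  ],
)

```text
time: 14.08
tcp_pos: [0.6022, 0.0848, 0.1507]
tcp_rot: [1.0, 0.001, 0.0, -0.0]
ft_force: [-0.0, 0.2, 0.2]
gripper_width: 0.0006
finger_force: 0.0
```

```bash
python3 - <<'E'
from h import *
s=r.read_state();print(s["time"],s["tcp_pos"],s["ft_force"])
d=r.get_image("top");p=d["pixels"][215:275,265:325,::-1]
w=r.get_image("wrist")["pixels"][:,:,::-1]
cv2.imwrite("pics/c7.png",np.hstack([cv2.resize(p,(400,400),interpolation=cv2.INTER_CUBIC),np.vstack([cv2.resize(w,(400,300)),np.zeros((100,400,3),np.uint8)])]))
c=np.array([.576,.019])
for q in (0,.24,1.65):
    a=np.arctan2(16,-39)-q; rr=.150+.0422*np.cos(a); z=.034+.0422*np.sin(a)
    b=np.radians(-108.3);print(q,proj(d,[c[0]+rr*np.cos(b),c[1]+rr*np.sin(b),z]))
E
```

```text
14.0833 [0.60217535 0.08482766 0.15071625] [-0.01511704  0.164653    0.22490083]
0 [291.40583516 236.44769432]
0.24 [293.06977    236.47493634]
1.65 [310.24705201 240.72424614]
```

View pics/c7.png

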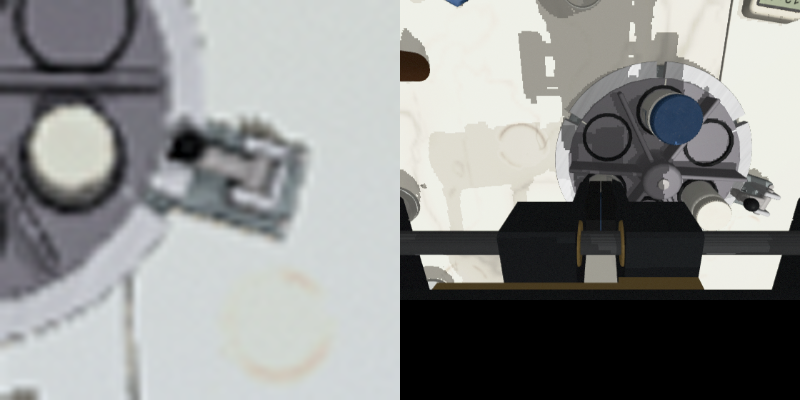

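Request:
carry_out(
  deltas=[
    [0, 0, 0.01, 0, 0, 0],
    [0, 0, 0.025, 0, 0, 0],
    [0, 0, 0.04, 0, 0, 0],
    [0, 0, 0.055, 0, 0, 0],
    [0, 0, 0.07, 0, 0, 0],
    [0, 0, 0.083, 0, 0, 0],
    [0, 0, 0.093, 0, 0, 0],
    [0, 0, 0.1, 0, 0, 0],
    [0, 0, 0.103, 0, 0, 0],
    [0, 0, 0.103, 0, 0, 0],
  ],
)

```text
time: 15.02
tcp_pos: [0.6011, 0.082, 0.0469]
tcp_rot: [1.0, 0.0, -0.001, 0.0]
ft_force: [0.2, -0.6, 0.2]
gripper_width: 0.0006
finger_force: 0.0
```

Request:
carry_out(
  deltas=[
    [-0.001, 0, 0, 0, 0, 0],
    [-0.002, 0, 0, 0, 0, 0],
    [-0.003, 0, 0, 0, 0, 0],
    [-0.004, 0, 0, 0, 0, 0],
    [-0.005, 0, 0, 0, 0, 0],
    [-0.006, 0, 0, 0, 0, 0],
    [-0.007, 0, 0, 0, 0, 0],
    [-0.008, 0, 0, 0, 0, 0],
    [-0.009, 0, 0, 0, 0, 0],
    [-0.01, 0, 0, 0, 0, 0],
  ],
)

```text
time: 15.85
tcp_pos: [0.5915, 0.0824, 0.0477]
tcp_rot: [1.0, 0.0, -0.0, 0.0]
ft_force: [0.1, -0.6, -0.6]
gripper_width: 0.0007
finger_force: 0.0
```

```bash
python3 - <<'E'
from h import *
s=r.read_state();print(s["time"],s["tcp_pos"],s["ft_force"])
d=r.get_image("top");c=np.array([.576,.019])
np.save("ref.npy",d["pixels"])
p=ray(d,276.2,236.4,.082)[:2]-c;print("jar",np.degrees(np.arctan2(p[1],p[0])),np.linalg.norm(p))
for a in(-121,-115,-108.3):
    b=np.radians(a);print(a,(proj(d,[c[0]+.112*np.cos(b),c[1]+.112*np.sin(b),.028])-[265,215])*6.67)
E
```

```text
15.85 [0.59146451 0.0824103  0.04767617] [ 0.11897872 -0.58504227 -0.57761454]
jar -122.7664044167218 0.06941757101943166
-121 [156.67727618 199.05747246]
-115 [167.39922935 176.59724996]
-108.3 [176.46190939 150.44148493]
```

Request:
carry_out(
  deltas=[
    [-0.001, 0, 0, 0, 0, 0],
    [-0.002, 0, 0, 0, 0, 0],
    [-0.003, 0, 0, 0, 0, 0],
    [-0.004, 0, 0, 0, 0, 0],
    [-0.005, 0, 0, 0, 0, 0],
    [-0.006, 0, 0, 0, 0, 0],
    [-0.007, 0, 0, 0, 0, 0],
    [-0.008, 0, 0, 0, 0, 0],
    [-0.0085, 0, 0, 0, 0, 0],
    [-0.009, 0, 0, 0, 0, 0],
  ],
)

```text
time: 16.73
tcp_pos: [0.5827, 0.0825, 0.0478]
tcp_rot: [1.0, 0.0, 0.0, -0.0]
ft_force: [1.4, 1.1, -0.8]
gripper_width: 0.0009
finger_force: 1.0
```

Request:
carry_out(
  deltas=[
    [-0.0001, 0, 0, 0, 0, 0],
    [-0.0002, 0, 0, 0, 0, 0],
    [-0.0003, 0, 0, 0, 0, 0],
    [-0.0004, 0, 0, 0, 0, 0],
    [-0.0005, 0, 0, 0, 0, 0],
    [-0.0006, 0, 0, 0, 0, 0],
    [-0.0007, 0, 0, 0, 0, 0],
    [-0.0008, 0, 0, 0, 0, 0],
    [-0.001, 0, 0, 0, 0, 0],
    [-0.001, 0, 0, 0, 0, 0],
  ],
)

```text
time: 17.57
tcp_pos: [0.5816, 0.0824, 0.0477]
tcp_rot: [1.0, 0.0, -0.0, -0.0]
ft_force: [1.6, 2.2, 0.8]
gripper_width: 0.0008
finger_force: 0.9
```

```bash
cat > chk.py <<'E'
from h import *
s=r.read_state();print(s["time"],s["tcp_pos"].round(4),s["ft_force"].round(2),s["effort"].round(2))
d=r.get_image("top");im=d["pixels"].astype(int)
def cen(x0,x1,y0,y1,f):
    m=f(im[y0:y1,x0:x1]);ys,xs=np.nonzero(m>0);w=m[ys,xs].astype(float);return np.array([x0+(xs*w).sum()/w.sum(),y0+(ys*w).sum()/w.sum()])
b=cen(287,298,231,242,lambda q:np.clip(60-q.max(2),0,60))
j=cen(265,290,222,248,lambda q:np.clip(q.min(2)-180,0,60))
p=ray(d,*j,.082)[:2]-[.576,.019];print("ball",b.round(2),"jar",np.degrees(np.arctan2(p[1],p[0])).round(2),np.linalg.norm(p).round(4))
E
python3 chk.py
```

```text
17.5667 [0.5816 0.0824 0.0477] [1.63 2.24 0.81] [-7.800e-01 -4.436e+01 -2.783e+01 -3.500e-01  5.000e-01  1.000e-02]
ball [292.69 236.6 ] jar -116.22 0.0721
```

Request:
carry_out(
  deltas=[
    [-0.0002, 0, 0, 0, 0, 0],
    [-0.0004, 0, 0, 0, 0, 0],
    [-0.0006, 0, 0, 0, 0, 0],
    [-0.0008, 0, 0, 0, 0, 0],
    [-0.001, 0, 0, 0, 0, 0],
    [-0.0012, 0, 0, 0, 0, 0],
    [-0.0014, 0, 0, 0, 0, 0],
    [-0.0015, 0, 0, 0, 0, 0],
    [-0.0015, 0, 0, 0, 0, 0],
    [-0.0015, 0, 0, 0, 0, 0],
  ],
)

```text
time: 18.45
tcp_pos: [0.58, 0.0824, 0.0477]
tcp_rot: [1.0, 0.0, -0.0, 0.0]
ft_force: [1.0, 0.7, 1.1]
gripper_width: 0.0008
finger_force: 0.8
```

```bash
python3 chk.py
```

```text
18.45 [0.58   0.0824 0.0477] [1.02 0.72 1.11] [-3.800e-01 -4.407e+01 -2.781e+01 -1.600e-01  4.100e-01  1.000e-02]
ball [292.47 236.86] jar -114.67 0.0717
```

Request:
carry_out(
  deltas=[
    [-0.0001, 0, 0, 0, 0, 0],
    [-0.0002, 0, 0, 0, 0, 0],
    [-0.0003, 0, 0, 0, 0, 0],
    [-0.0004, 0, 0, 0, 0, 0],
    [-0.0005, 0, 0, 0, 0, 0],
    [-0.0006, 0, 0, 0, 0, 0],
    [-0.0007, 0, 0, 0, 0, 0],
    [-0.0008, 0, 0, 0, 0, 0],
    [-0.001, 0, 0, 0, 0, 0],
    [-0.001, 0, 0, 0, 0, 0],
  ],
)

```text
time: 19.33
tcp_pos: [0.5789, 0.0823, 0.0476]
tcp_rot: [1.0, 0.0, -0.0, 0.0]
ft_force: [1.8, 0.0, 0.4]
gripper_width: 0.0005
finger_force: 0.5
```

```bash
python3 chk.py
```

```text
19.3333 [0.5789 0.0823 0.0476] [1.77 0.02 0.44] [ 1.800e-01 -4.435e+01 -2.841e+01  1.000e-01  2.200e-01  2.000e-02]
ball [290.74 236.44] jar -113.75 0.0721
```

The ball moved inward by about 1.7 px, as predicted for a drop into the notch, and the force is still low. I'll back off and verify.

Request:
carry_out(
  deltas=[
    [0.002, 0, 0, 0, 0, 0],
    [0.006, 0, 0, 0, 0, 0],
    [0.01, 0, 0, 0, 0, 0],
    [0.012, 0, -0.005, 0, 0, 0],
    [0.012, 0, -0.02, 0, 0, 0],
    [0.012, 0, -0.04, 0, 0, 0],
    [0.012, 0, -0.06, 0, 0, 0],
    [0.012, 0, -0.08, 0, 0, 0],
    [0.012, 0, -0.1, 0, 0, 0],
    [0.012, 0, -0.11, 0, 0, 0],
  ],
)

```text
time: 20.22
tcp_pos: [0.5928, 0.0826, 0.161]
tcp_rot: [1.0, 0.0, 0.002, -0.0]
ft_force: [1.2, 0.7, 0.9]
gripper_width: 0.0008
finger_force: 0.0
```

Request:
carry_out(
  deltas=[
    [0, -0.01, -0.01, 0, 0, 0],
    [0, -0.03, -0.02, 0, 0, 0],
    [0, -0.05, -0.03, 0, 0, 0],
    [0, -0.07, -0.04, 0, 0, 0],
    [0, -0.09, -0.05, 0, 0, 0],
    [0, -0.11, -0.06, 0, 0, 0],
    [0, -0.13, -0.06, 0, 0, 0],
    [0, -0.15, -0.06, 0, 0, 0],
    [0, -0.16, -0.06, 0, 0, 0],
    [0, -0.16, -0.06, 0, 0, 0],
  ],
)

```text
time: 21.05
tcp_pos: [0.5902, 0.2447, 0.2169]
tcp_rot: [1.0, 0.002, -0.001, -0.0]
ft_force: [0.3, 0.3, -0.5]
gripper_width: 0.0004
finger_force: 0.0
```

```bash
python3 chk.py; python3 - <<'E'
from h import *
d=r.get_image("top");p=d["pixels"][180:280,205:325,::-1]
cv2.imwrite("pics/c8.png",cv2.resize(p,None,fx=6,fy=6,interpolation=cv2.INTER_CUBIC))
E
```

```text
21.05 [0.5902 0.2447 0.2169] [ 0.33  0.26 -0.47] [  0.81 -46.94 -35.46   0.12  -0.09   0.18]
ball [290.7  236.45] jar -114.34 0.0737
```

View pics/c8.png

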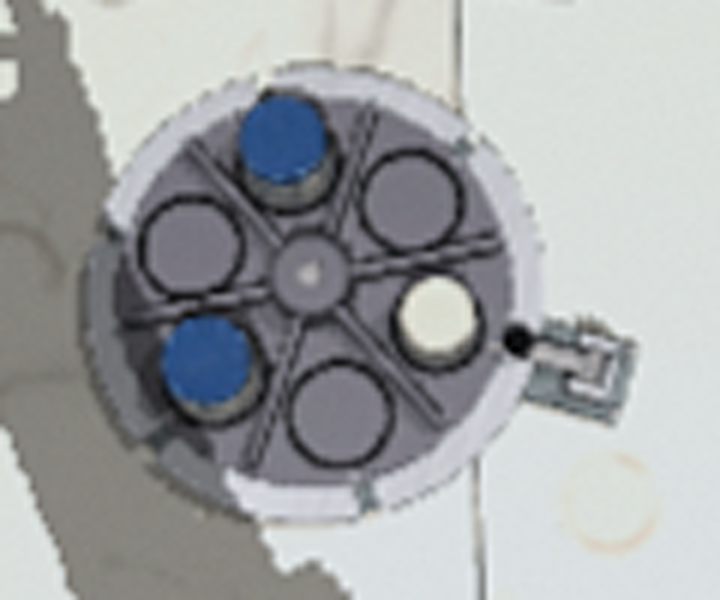

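The latch lies inward with its ball at (517,340), in line with the white jar at (437,313). Free notches show at (462,147), (365,493), (112,230), and the empty wells are at (412,202), (342,414), (190,248).

```bash
python3 - <<'E'
from h import *
d=r.get_image("top");c=np.array([.576,.019])
for z,L in((.028,[(462,147),(365,493),(112,230),(160,443)]),(.034,[(412,202),(342,414),(190,248)]),(.082,[(437,308)]),(.050,[(517,340)])):
  for u,v in L:
    p=ray(d,205+(u+.5)/6-.5,180+(v+.5)/6-.5,z)[:2]-c;t=np.degrees(np.arctan2(p[1],p[0]));print(z,t.round(1),((t%60)-120).round(1),np.linalg.norm(p).round(4))
E
```

```text
0.028 -47.3 -107.3 0.1086
0.028 -168.2 -108.2 0.1096
0.028 71.5 -108.5 0.1127
0.028 133.1 -106.9 0.1136
0.034 -50.2 -110.2 0.0679
0.034 -169.9 -109.9 0.0679
0.034 70.3 -109.7 0.0693
0.082 -108.6 -108.6 0.0661
0.05 -108.3 -108.3 0.1089
```

```bash
python3 -c "
from station import r
print(r.sign_off())"
```

```text
the job is handed in; nothing more can be done
None
```

The carousel is turned so the smallest jar stands about 2 mm from the index point, with the latch down in its notch as seen by the top camera. The arm is clear and the job was handed in at about 21 s; no verdict was returned.

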